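Stack the empty mould crate on the loaded one

ROBOT

A 6-joint arm with a two-finger parallel gripper is mounted at the origin on a cart in front of the work surface, level with it; the furniture and walls round the work are solid. World frame = base frame: x ahead of the robot, y to its left, z up, the work surface at z = 0. Lengths are in mm, angles in degrees, forces in N, time in s.
With the tool pointing down it reaches from about 350 to 850 mm from the base axis. Payload 8.1 kg.
Tool frame: the origin (TCP) lies midway between the tips of the shut fingers; the grasp point (between the pads) lies 19 mm behind it; z points along the fingers, y is the direction in which the jaws open and shut (so a half turn about z gives the same grasp; the last joint's range is limited). The gripper opens to 85 mm and grips with 20 to 120 N. Pads are 22 mm wide; open, the fingers measure 114 mm over their backs; the gripper's body (76 mm by 85 mm) begins 54 mm behind the grasp point. The pads swing forward as they close: fully open they stand 13 mm farther back than shut.
Start: joints at [-68.491, 7.471, 85.268, -0, 87.261, -4.893], TCP at [266.819, -537.413, 231.292] pointing down, gripper open.
Joint ranges: [-169.43, 169.43], [-51.17, 129.36], [1.28, 143.12], [-76.62, 256.62], [0, 156.53], [-152.29, 152.29]. Speed limits (degrees/s): [136.94, 136.94, 159.86, 180, 180, 180].

INTERFACE

Orientations are given as [roll, pitch, yaw] about the fixed x, y, z axes, in that order (R = Rz(yaw) Ry(pitch) Rx(roll)).
In Python, from bench import r gives the robot as it stands.
- The arm moves only by the tool carry_out, never from a script. Its argument "increments" is a list of rows, each a list of 3 entries, a list of its own where there are three numbers: the shift along the tool's x, y, z in m, then the turn, a rotation vector about the tool's x, y, z in rad, then the closure, from 0 (fully open) to 1 (shut). A call has 1 to 12 rows; each row shifts and turns the pose as measured when the row begins, along the tool's axes as they then stand; what a row does not reach is not made up. A row lasts 1/10 s, in which the tool goes at most 50 mm and 8.59 degrees, less where a joint would pass 70% of its speed; a pose out of reach is approached as far as the arm can. A call with a gripper value outside its range is refused whole. The fingers move at their own pace and stop on an object; "newtons" is the grip in N (left out, the last holds). Time passes only in rows, so rows that do not move let the fingers close. It gives the time, the measured TCP pose, the force and the opening at its end, in the units of the state.
- r.sense(): the state, without advancing time (a new reading comes with each control period).
- r.snapshot(name): name is "side" or "top" or "wrist"; returns a dict with "image" (400x640x3 uint8, blue, green, red), "vertical_fov" (degrees; the focal length in pixels is half the picture's height over the tangent of half this angle, whatever the lens; pixels are square), "cx", "cy" (the principal point, pixels), "rvec" (rotation vector, rad) and "tvec" (3), from world to camera coordinates, as OpenCV has them. Camera axes: x right, y down, z forward; pixel columns grow to the right and rows downward; lengths in mm; the calibration is good to about 2 mm. A picture is of the moment at which its call begins. There is no depth.
- r.hand_in(): hands the job in, once; it reports no verdict.
The state is a dict: "time": time; "joint_pos": joint angles; "qd": joint speeds; "joint_efforts": joint torques, N m; "tool_pos": TCP position; "tcp_rot": TCP orientation; "ft_force": force on the tool from outside, world axes, zero at the start; "wrist_torque": the same for the moment, N m; "finger_gap": finger opening in mm.
Only numpy, scipy, OpenCV 4.12 (cv2) and the standard library are available. Lean on these libraries where they do the work, as an engineer would, in place of code of your own. Each camera call takes 0.05 s, during which the arm holds its last target.

TASK

Two stack-nest crates with one yellow end each stand on the bench; one has two pink rubber moulds in it, the other is empty. Pick up the empty crate, turn it half round so that its yellow end lies over the plain end of the loaded crate, and set it down level on the loaded crate's white lugs, inside its rim, and let go. Set it down, do not drop it; it must not touch the moulds, and the loaded crate stays where it stands.

Things in the scene. Friction and masses are not known exactly. Their poses are not given: they have to be found in the camera images.
- empty_crate: Empty green crate, 0.2 kg or so: 200 (x) x 136 (y) x 84 mm high. Origin: centre of underside; x to its yellow end, z up. Its top 30 mm is an upright rim band 8 mm thick; pinch it across a long side (centre line y = +-64) about 12 mm to the yellow side of the middle. Foot 168 x 104 mm, cut out at the lug places, so the same way round it nests 30 mm up; turned half round it stands on the lugs.
- full_crate: Same crate with two pink moulds, 0.6 kg; same frame. Starts the same way round as the empty one within 25 degrees, left or right. Four white lugs stick 21 mm inwards from the long sides at x = +72 and -36, tops 76 mm above its underside, 8 mm below the rim. Rim inside 184 x 120 mm: 8 mm play round a foot. Stacked, the upper underside is 76 mm above this one's.
- mould_a: Pink rubber mould, 74 x 48 x 28 mm, lying in the loaded crate; origin at the centre of its underside, 4 mm above the crate's underside, in its yellow half
- mould_b: Pink rubber mould, 68 x 52 x 24 mm, lying in the loaded crate; origin at the centre of its underside, 4 mm above the crate's underside, in its plain half

How it is judged:
By the outcome, as a careful person would: the job done as asked, in the order asked, and still so for the second after the job is handed in, with the robot touching nothing.
It also fails if it takes over 38 s, if anything falls off the work surface, if the arm or the gripper's body presses on something with over 40 N, if the wrist force passes 120 N, or if a joint passes its speed limit or range.

## Working session

There is one attempt and no reset: what is moved stays moved. The work goes in short steps, Python scripts to look and compute and a tool call to move; the robot and the scene stay as the last step left them, time stands still between calls to the robot, and variables do not carry over. Pictures are saved under pics/ and viewed, and the job is handed in when it is done.

Besides the shell and the picture viewer there is one more tool, called after ">>>" as name([rows], argument=value, ...), one row to a line, values as JSON. carry_out: Moves the arm, as the interface text tells. Its arguments: {"type":"object","properties":{"increments":{"type":"array"},"newtons":{"type":"number"}},"required":["increments"]}

```bash
ls; mkdir -p pics
python3 - <<'E'
from bench import r
import cv2
for n in ("top","side","wrist"):
    s=r.snapshot(n); cv2.imwrite(f"pics/{n}0.png",s["image"]); print(n,{k:v for k,v in s.items() if k!="image"})
print(r.sense())
E
```

```text
pics
top {'vertical_fov': 53.99731280021512, 'cx': 321.9111031225903, 'cy': 207.4788124300942, 'rvec': array([ 2.17384846, -2.21750554,  0.04526916]), 'tvec': array([ 21.91970384, 532.4193542 , 870.41831184])}
side {'vertical_fov': 56.28191847743724, 'cx': 323.47131904301966, 'cy': 205.23482513290162, 'rvec': array([ 2.35364388,  0.0068664 , -0.01632065]), 'tvec': array([-526.12846904,    9.74661636,  901.59784325])}
wrist {'vertical_fov': 61.180121659050926, 'cx': 316.76023153987046, 'cy': 198.6098331388077, 'rvec': array([-2.42614709,  1.50420319,  0.24918259]), 'tvec': array([-599.2424948 ,  -40.001686  ,  380.42701498])}
{'time': 0.15, 'joint_pos': array([-6.84903697e+01,  7.50717212e+00,  8.53167667e+01, -3.05829724e-04,
        8.72629862e+01, -4.89339420e+00]), 'qd': array([-0.00449159, -0.11991235, -0.19002887, -0.00426187, -0.10335471,
       -0.05484969]), 'joint_efforts': array([-9.53985327e-04, -5.70063972e+01, -5.01161599e+01, -3.60330023e-04,
        9.54788266e-03, -7.00250098e-06]), 'tool_pos': array([ 266.65999285, -536.98778609,  230.44708842]), 'tcp_rot': array([-1.79913366e+02, -7.11053062e-03,  2.64030340e+01]), 'ft_force': array([ 0.09055334,  0.09089715, -0.00320174]), 'wrist_torque': array([-0.00330621,  0.01584057,  0.01780434]), 'finger_gap': 85.48607828832117}
```

View pics/top0.png

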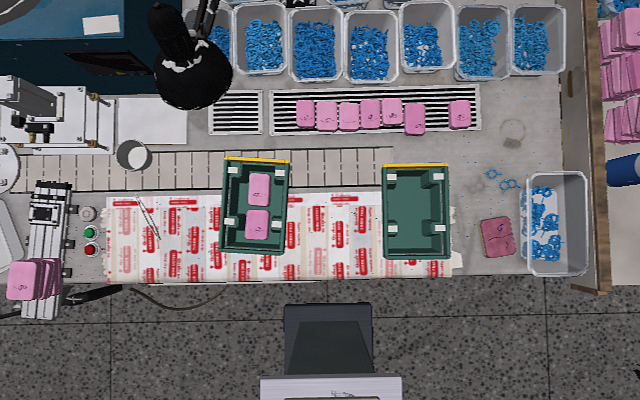

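View pics/side0.png

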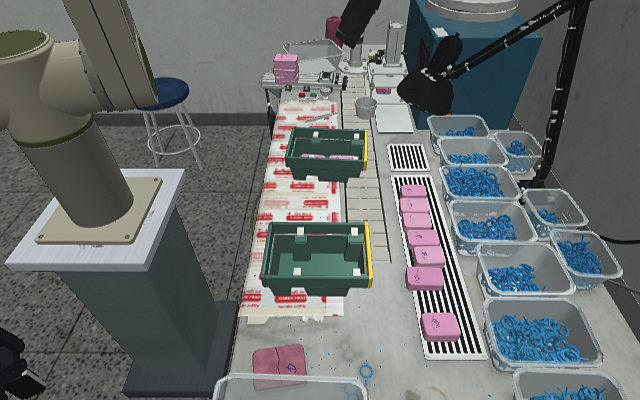

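View pics/wrist0.png

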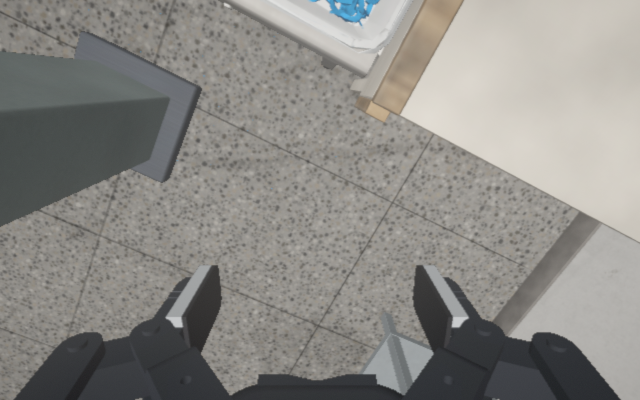

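The top view shows the loaded crate at about (255,205) and the empty one at about (416,212). Both yellow ends are towards +x. I'll enlarge it to read corners.

Run:
```python
import cv2
im=cv2.imread("pics/top0.png")
cv2.imwrite("pics/cL.png",cv2.resize(im[150:265,205:305],None,fx=5,fy=5,interpolation=cv2.INTER_CUBIC))
cv2.imwrite("pics/cR.png",cv2.resize(im[155:270,370:470],None,fx=5,fy=5,interpolation=cv2.INTER_CUBIC))
```

```text
(no output)
```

View pics/cL.png

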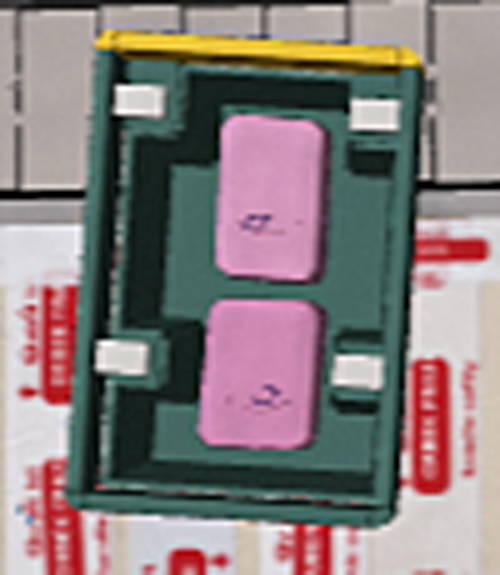

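View pics/cR.png

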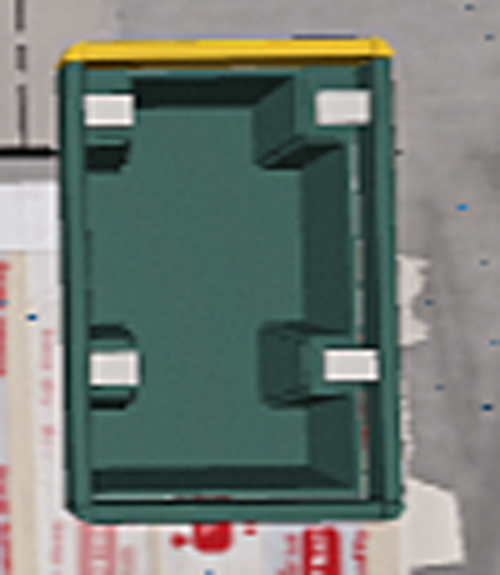

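```bash
cat > h.py <<'E'
import numpy as np, cv2
from scipy.optimize import least_squares
def cam(s):
    f=200/np.tan(np.radians(s["vertical_fov"]/2))
    return np.array([[f,0,s["cx"]],[0,f,s["cy"]],[0,0,1]]),s["rvec"],s["tvec"]
def proj(c,P): return cv2.projectPoints(np.asarray(P,float),c[1],c[2],c[0],None)[0][:,0]
def ray(c,uv,z):
    R=cv2.Rodrigues(c[1])[0]; o=-R.T@c[2]
    d=R.T@np.linalg.inv(c[0])@np.array([uv[0],uv[1],1.]); return o+d*(z-o[2])/d[2]
def place(p,P):
    a=np.radians(p[2]);R=np.array([[np.cos(a),-np.sin(a),0],[np.sin(a),np.cos(a),0],[0,0,1]])
    return np.asarray(P)@R.T+[p[0],p[1],p[3] if len(p)>3 else 0]
LUG=np.array([[72,49.5,76],[72,-49.5,76],[-36,49.5,76],[-36,-49.5,76]],float)
RIM=np.array([[100,68,84],[100,-68,84],[-100,68,84],[-100,-68,84]],float)
def crop(pts,x0,y0,k): return (np.array(pts,float)+.5)/k-.5+[x0,y0]
def fit(c,P,uv,x0):
    r=least_squares(lambda p:(proj(c,place(p,P))-uv).ravel(),x0); return r.x,r.fun.reshape(-1,2)
E
python3 - <<'E'
from h import *
from bench import r
s=r.snapshot("top");c=cam(s)
R=cv2.Rodrigues(c[1])[0];print("cam",-R.T@c[2])
L=crop([(139,101),(375,115),(121,357),(357,372)],205,150,5);Rr=crop([(109,110),(343,107),(114,368),(352,365)],370,155,5)
LR=crop([(97,32),(420,50),(68,500),(388,524)],205,150,5);RR=crop([(60,45),(393,45),(70,520),(403,520)],370,155,5)
for n,l,rm in(("full",L,LR),("empty",Rr,RR)):
    x0=list(ray(c,l.mean(0),76)[:2])+[0]
    for P,u in((LUG,l),(RIM,rm)):
        p,e=fit(c,P,u,x0);print(n,p.round(2),"res px",e.round(2).tolist())
E
```

```text
cam [492.08708901   7.48914397 894.07666857]
full [537.11 153.64  -4.68] res px [[0.07, -0.11], [-0.07, -0.03], [-0.07, 0.1], [0.06, 0.04]]
full [538.22 152.91  -4.54] res px [[-0.08, -1.21], [0.49, -1.01], [-1.16, 1.5], [0.75, 0.66]]
empty [ 5.1930e+02 -1.8415e+02 -3.0000e-01] res px [[-0.25, 0.0], [0.33, -0.11], [-0.08, 0.1], [-0.0, 0.01]]
empty [ 518.68 -182.62   -0.76] res px [[0.63, -0.72], [-0.33, -1.2], [-0.04, 1.15], [-0.25, 0.74]]
```

Run:
```python
from h import *
from bench import r
s=r.snapshot("side");c=cam(s);im=s["image"].copy()
for p in([537.1,153.6,-4.68],[519.3,-184.1,-.3]):
    print(proj(c,place(p,LUG)).round(1).tolist())
big=cv2.resize(im[120:330,240:400],None,fx=4,fy=4,interpolation=cv2.INTER_CUBIC)
cv2.imwrite("pics/sL.png",cv2.resize(im[120:190,270:390],None,fx=6,fy=6,interpolation=cv2.INTER_CUBIC))
cv2.imwrite("pics/sR.png",cv2.resize(im[210:310,250:390],None,fx=5,fy=5,interpolation=cv2.INTER_CUBIC))
```

```text
[[357.0, 135.3], [355.9, 158.6], [316.0, 133.5], [311.8, 156.4]]
[[355.3, 230.9], [357.8, 272.3], [301.1, 230.7], [297.9, 271.9]]
```

View pics/sL.png

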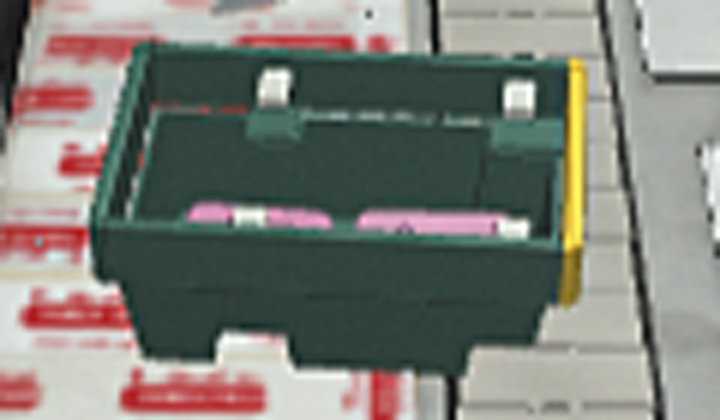

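View pics/sR.png

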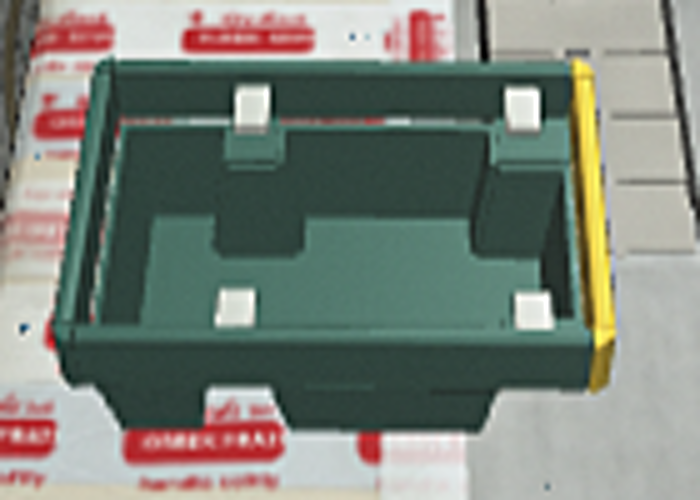

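```bash
cat >> h.py <<'E'
from scipy.spatial.transform import Rotation as Ro
def plan(s,tgt,yaw,n):
    """print equal world steps as tool-axis rows (tool pointing down), n rows"""
    p=s["tool_pos"];R0=Ro.from_euler("xyz",s["tcp_rot"],degrees=True);R1=Ro.from_euler("xyz",[180,0,yaw],degrees=True)
    rv=(R0.inv()*R1).as_rotvec(); d=(np.array(tgt)-p)/n
    for i in range(n):
        R=R0*Ro.from_rotvec(rv*i/n); print([R.inv().apply(d/1000).round(4).tolist(),(rv/n).round(4).tolist()])
E
python3 - <<'E'
from h import *
from bench import r
t=cam(r.snapshot("top"));s=cam(r.snapshot("side"))
def tri(a,b):
    P1=t[0]@np.c_[cv2.Rodrigues(t[1])[0],t[2]];P2=s[0]@np.c_[cv2.Rodrigues(s[1])[0],s[2]]
    X=cv2.triangulatePoints(P1,P2,np.array(a,float).reshape(2,1),np.array(b,float).reshape(2,1));return (X[:3]/X[3]).ravel().round()
print("lamp",tri((193,80),(425,95)))
print("bins front", tri((345,82),(452,225)))
plan(r.sense(),[520,-119.8,190],-0.4,12)
E
```

```text
lamp [779. 251. 160.]
bins front [823. -48.  -2.]
[[0.0344, -0.0218, 0.0034], [-0.0, 0.0, 0.039]]
[[0.0335, -0.0231, 0.0034], [-0.0, 0.0, 0.039]]
[[0.0326, -0.0244, 0.0034], [-0.0, 0.0, 0.039]]
[[0.0316, -0.0256, 0.0034], [-0.0, 0.0, 0.039]]
[[0.0306, -0.0269, 0.0034], [-0.0, 0.0, 0.039]]
[[0.0295, -0.028, 0.0034], [-0.0, 0.0, 0.039]]
[[0.0284, -0.0292, 0.0034], [-0.0, 0.0, 0.039]]
[[0.0272, -0.0302, 0.0034], [-0.0, 0.0, 0.039]]
[[0.026, -0.0313, 0.0034], [-0.0, 0.0, 0.039]]
[[0.0248, -0.0323, 0.0034], [-0.0, 0.0, 0.039]]
[[0.0235, -0.0332, 0.0034], [-0.0, 0.0, 0.039]]
[[0.0222, -0.0341, 0.0034], [-0.0, 0.0, 0.039]]
```

>>> carry_out([
  [[0.034,-0.022,0.003],[0,0,0.039],0.3],
  [[0.0335,-0.023,0.003],[0,0,0.039],0.3],
  [[0.0325,-0.0245,0.003],[0,0,0.039],0.3],
  [[0.0315,-0.0255,0.003],[0,0,0.039],0.3],
  [[0.0305,-0.027,0.003],[0,0,0.039],0.3],
  [[0.0295,-0.028,0.003],[0,0,0.039],0.3],
  [[0.0285,-0.029,0.003],[0,0,0.039],0.3],
  [[0.027,-0.03,0.003],[0,0,0.039],0.3],
  [[0.026,-0.031,0.003],[0,0,0.039],0.3],
  [[0.025,-0.032,0.003],[0,0,0.039],0.3],
  [[0.0235,-0.033,0.003],[0,0,0.039],0.3],
  [[0.022,-0.034,0.003],[0,0,0.039],0.3],
], newtons=60)

```text
time: 1.55
tool_pos: [529.9, -112.9, 194.4]
tcp_rot: [179.8, -0.2, -2.0]
ft_force: [1.4, -1.1, -0.2]
finger_gap: 60.0
```

>>> carry_out([
  [[0.0015,0.007,0.02],[0.003,0.003,-0.028],0.45],
  [[0,0,0],[0,0,0],0.45],
  [[0,0,0],[0,0,0],0.45],
])

```text
time: 1.85
tool_pos: [533.8, -114.1, 174.5]
tcp_rot: [-180.0, -0.4, -0.1]
ft_force: [0.3, 0.1, 0.4]
finger_gap: 46.5
```

Run:
```python
from h import *
from bench import r
w=r.snapshot("wrist");c=cam(w);im=w["image"]
print(r.sense()["tool_pos"],r.sense()["tcp_rot"],r.sense()["finger_gap"])
for p in place([519,-183.7,-.4],np.r_[LUG,[[12,64,84]],RIM]): print(p.round(), proj(c,[p]).round(1))
cv2.imwrite("pics/w1.png",im)
```

```text
[ 533.34920506 -114.397668    174.19830691] [-1.79958391e+02 -3.94239400e-01 -9.41880226e-02] 47.138546749901714
[ 591. -135.   76.] [[346.8 124.6]]
[ 591. -234.   76.] [[488.1 125.4]]
[ 483. -134.   76.] [[342.3 262.1]]
[ 483. -233.   76.] [[466.  262.7]]
[ 531. -120.   84.] [[325.2 209. ]]
[ 619. -116.   84.] [[320.9  82. ]]
[ 619. -252.   84.] [[529.4  83.2]]
[ 419. -115.   84.] [[318.6 334.8]]
[ 419. -251.   84.] [[481.1 335.6]]
```

View pics/w1.png

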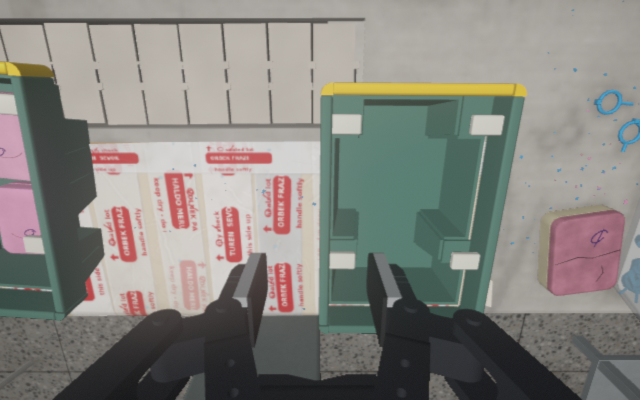

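The wrist view confirms the fit. The lugs are at (347,124), (487,125), (342,261) and (464,261), about 1–2 px from the prediction. Descending now.

>>> carry_out([
  [[-0.002,0.005,0.02],[0,0.004,0],0.45],
  [[0,0,0.035],[0,0,0],0.45],
  [[0,0,0.02],[0,0,0],0.45],
  [[0,0,0],[0,0,0],0.45],
])

```text
time: 2.3
tool_pos: [533.7, -123.7, 102.7]
tcp_rot: [179.9, -1.0, -0.5]
ft_force: [-0.2, 0.8, 0.8]
finger_gap: 46.7
```

>>> carry_out([
  [[-0.002,-0.003,0.006],[-0.002,-0.016,0],0.45],
  [[0,0,0],[0,0,0],0.45],
])

```text
time: 2.5
tool_pos: [532.1, -121.9, 98.8]
tcp_rot: [179.7, -0.2, -0.7]
ft_force: [-0.2, 0.1, -0.3]
finger_gap: 47.1
```

>>> carry_out([
  [[0,-0.002,0.02],[0.004,-0.002,-0.003],0.45],
  [[0,0,0.018],[0,0,0],0.45],
  [[0,0,0.0],[0,0,0],0.45],
  [[0,0,0],[0,0,0],0.45],
])

```text
time: 2.9
tool_pos: [536.8, -121.7, 67.0]
tcp_rot: [179.8, -0.6, -0.5]
ft_force: [0.8, 0.1, 1.2]
finger_gap: 47.2
```

>>> carry_out([
  [[-0.004,-0.002,0.005],[0.002,-0.01,0],0.45],
  [[0,0,0],[0,0,0],0.45],
  [[0,0,0],[0,0,0],0.45],
])

```text
time: 3.2
tool_pos: [534.6, -120.1, 65.2]
tcp_rot: [179.8, -0.2, -0.5]
ft_force: [-0.0, -0.1, 0.2]
finger_gap: 47.2
```

>>> carry_out([
  [[-0.003,0,0.006],[0.002,-0.004,0],0.5],
  [[-0.001,0,0.003],[0,0,0],0.5],
  [[0,0,0],[0,0,0],0.5],
])

```text
time: 3.5
tool_pos: [530.7, -120.2, 56.3]
tcp_rot: [179.9, -0.0, -0.5]
ft_force: [-0.7, 0.7, -0.7]
finger_gap: 42.8
```

Run:
```python
from h import *
from bench import r
s=r.sense();print(s["tool_pos"],s["tcp_rot"],s["ft_force"])
cv2.imwrite("pics/w2.png",r.snapshot("wrist")["image"]);cv2.imwrite("pics/s2.png",cv2.resize(r.snapshot("side")["image"][150:320,220:420],None,fx=4,fy=3.5))
```

```text
[ 530.7419026  -120.22271522   56.29548389] [ 1.79905168e+02 -7.07034734e-03 -5.15253785e-01] [-0.68616093  0.69878904 -0.67839267]
```

View pics/s2.png

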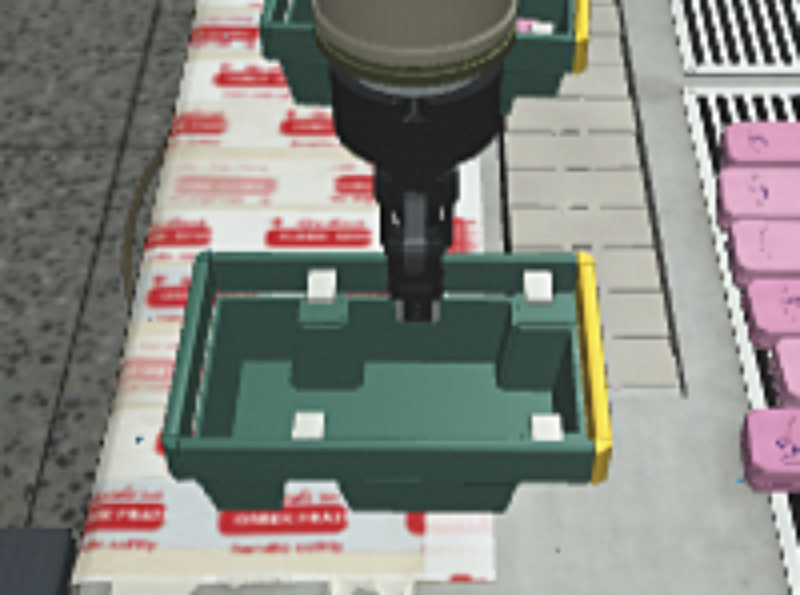

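View pics/w2.png

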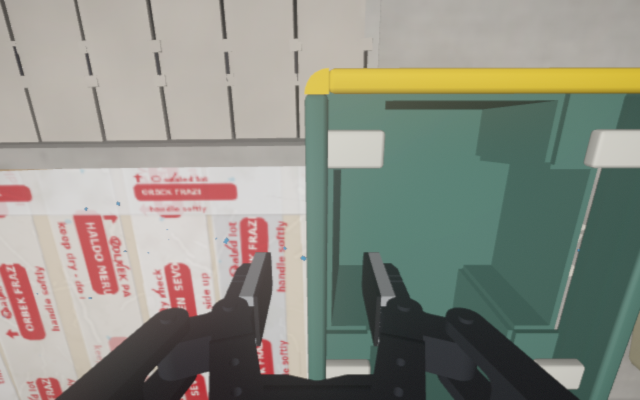

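The wall (column ~317) is centred between the fingers (265 and 368), and the inner finger stands between the lugs. Closing.

>>> carry_out([
  [[0,0,-0.002],[0,0,0],0.7],
  [[0,0,0],[0,0,0],0.85],
  [[0,0,0],[0,0,0],1],
  [[0,0,0],[0,0,0],1],
  [[0,0,0],[0,0,0],1],
  [[0,0,0],[0,0,0],1],
], newtons=60)

```text
time: 4.2
tool_pos: [531.1, -120.1, 59.0]
tcp_rot: [179.9, -0.0, -0.5]
ft_force: [-0.0, 0.1, -0.0]
finger_gap: 6.9
```

>>> carry_out([
  [[0,0,0],[0,0,0],1],
  [[0,0,-0.005],[0,0,0],1],
  [[0,0,-0.01],[0,0,0],1],
  [[0,0,-0.02],[0,0,0],1],
  [[0,0,-0.02],[0,0,0],1],
  [[0,0,-0.01],[0,0,0],1],
  [[0,0,0],[0,0,0],1],
  [[0,0,0],[0,0,0],1],
])

```text
time: 5.0
tool_pos: [529.8, -119.6, 127.0]
tcp_rot: [180.0, 0.1, -0.5]
ft_force: [0.4, -0.0, -2.4]
finger_gap: 7.2
```

Run:
```python
from h import *
from bench import r
s=r.sense();print(s["tool_pos"],s["tcp_rot"],s["ft_force"],s["wrist_torque"],s["finger_gap"])
cv2.imwrite("pics/w3.png",r.snapshot("wrist")["image"]);cv2.imwrite("pics/s3.png",cv2.resize(r.snapshot("side")["image"][150:320,220:420],None,fx=4,fy=3.5))
```

```text
[ 529.76478444 -119.63130707  127.01344163] [ 1.79971875e+02  1.14933050e-01 -5.27344390e-01] [ 0.36317997 -0.008593   -2.44021813] [ 0.13307867 -0.0409603   0.01284792] 7.17661316248719
```

View pics/s3.png

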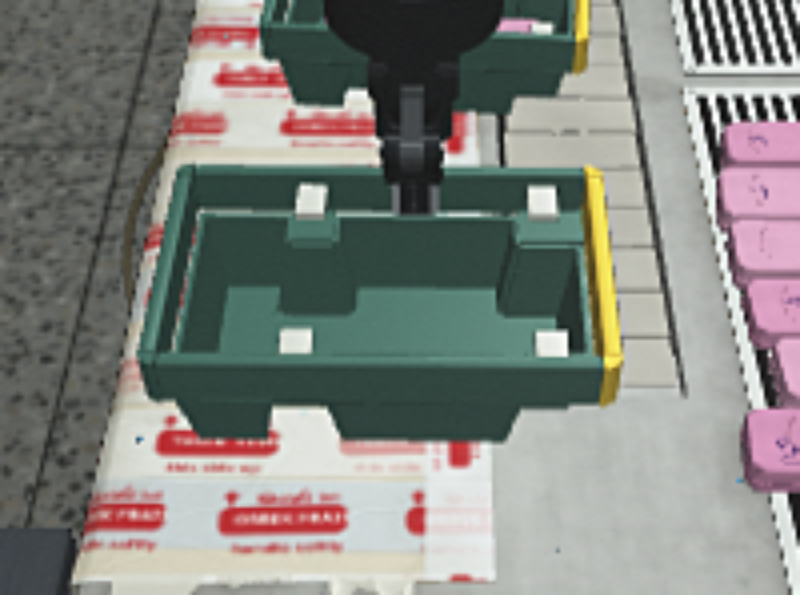

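View pics/w3.png

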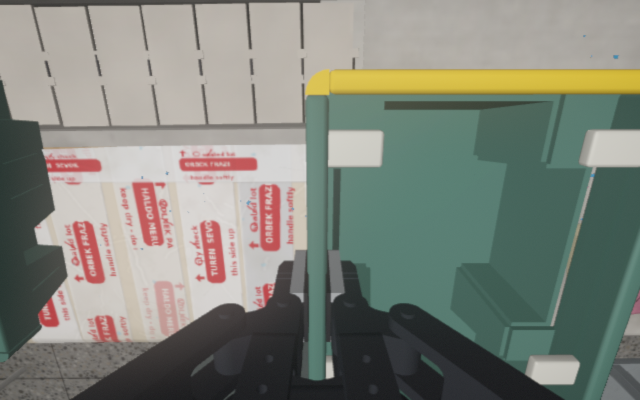

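The crate is held level. Next I'll lift and pull back a little, then turn.

>>> carry_out([
  [[-0.004,0,-0.01],[0,0,0],1],
  [[-0.01,0,-0.02],[0,0,0],1],
  [[-0.012,0,-0.022],[0,0,0],1],
  [[-0.012,0,-0.02],[0,0,0],1],
  [[-0.008,0,-0.01],[0,0,0],1],
  [[0,0,0],[0,0,0],1],
  [[0,0,0],[0,0,0],1],
])

```text
time: 5.8
tool_pos: [478.4, -118.1, 208.0]
tcp_rot: [-179.8, 0.7, -0.5]
ft_force: [-0.4, -0.4, -2.7]
finger_gap: 6.7
```

Run:
```python
from h import *
from bench import r
s=r.sense();print(s["tool_pos"],s["tcp_rot"],s["finger_gap"])
# held crate in tool frame via wrist lugs prediction
w=cam(r.snapshot("wrist")); t=s["tool_pos"]
p=[t[0]-12.1,t[1]-63.6,s["tcp_rot"][2]+.1,t[2]-59]
print(proj(w,place(p,LUG)).round(1).tolist())
im=r.snapshot("wrist")["image"];cv2.imwrite("pics/w4.png",cv2.resize(im[110:400,300:640],None,fx=2,fy=2,interpolation=cv2.INTER_CUBIC))
plan(s,[480,91,t[2]],175.2,30)
```

```text
[ 478.37190278 -118.08013912  208.01539661] [-179.84671392    0.68218156   -0.52669838] 6.712172908986391
[[356.0, 151.2], [624.1, 150.9], [347.7, 375.7], [556.1, 375.9]]
[[-0.0, -0.007, 0.0], [-0.0006, -0.0001, -0.1022]]
[[0.0007, -0.0069, 0.0], [-0.0006, -0.0001, -0.1022]]
[[0.0014, -0.0068, 0.0], [-0.0006, -0.0001, -0.1022]]
[[0.0021, -0.0066, 0.0], [-0.0006, -0.0001, -0.1022]]
[[0.0028, -0.0064, 0.0], [-0.0006, -0.0001, -0.1022]]
[[0.0034, -0.0061, -0.0], [-0.0006, -0.0001, -0.1022]]
[[0.004, -0.0057, -0.0], [-0.0006, -0.0001, -0.1022]]
[[0.0046, -0.0053, -0.0], [-0.0006, -0.0001, -0.1022]]
[[0.0051, -0.0048, -0.0], [-0.0006, -0.0001, -0.1022]]
[[0.0055, -0.0042, -0.0], [-0.0006, -0.0001, -0.1022]]
[[0.0059, -0.0036, -0.0], [-0.0006, -0.0001, -0.1022]]
[[0.0063, -0.003, -0.0], [-0.0006, -0.0001, -0.1022]]
[[0.0066, -0.0024, -0.0], [-0.0006, -0.0001, -0.1022]]
[[0.0068, -0.0017, -0.0], [-0.0006, -0.0001, -0.1022]]
[[0.0069, -0.001, -0.0], [-0.0006, -0.0001, -0.1022]]
[[0.007, -0.0003, -0.0], [-0.0006, -0.0001, -0.1022]]
[[0.007, 0.0004, -0.0], [-0.0006, -0.0001, -0.1022]]
[[0.0069, 0.0012, -0.0], [-0.0006, -0.0001, -0.1022]]
[[0.0067, 0.0018, -0.0], [-0.0006, -0.0001, -0.1022]]
[[0.0065, 0.0025, -0.0], [-0.0006, -0.0001, -0.1022]]
[[0.0062, 0.0032, -0.0], [-0.0006, -0.0001, -0.1022]]
[[0.0058, 0.0038, -0.0], [-0.0006, -0.0001, -0.1022]]
[[0.0054, 0.0044, -0.0], [-0.0006, -0.0001, -0.1022]]
[[0.005, 0.0049, -0.0], [-0.0006, -0.0001, -0.1022]]
[[0.0044, 0.0054, -0.0], [-0.0006, -0.0001, -0.1022]]
[[0.0039, 0.0058, -0.0], [-0.0006, -0.0001, -0.1022]]
[[0.0032, 0.0062, -0.0], [-0.0006, -0.0001, -0.1022]]
[[0.0026, 0.0065, -0.0], [-0.0006, -0.0001, -0.1022]]
[[0.0019, 0.0067, -0.0], [-0.0006, -0.0001, -0.1022]]
[[0.0012, 0.0069, -0.0], [-0.0006, -0.0001, -0.1022]]
```

View pics/w4.png

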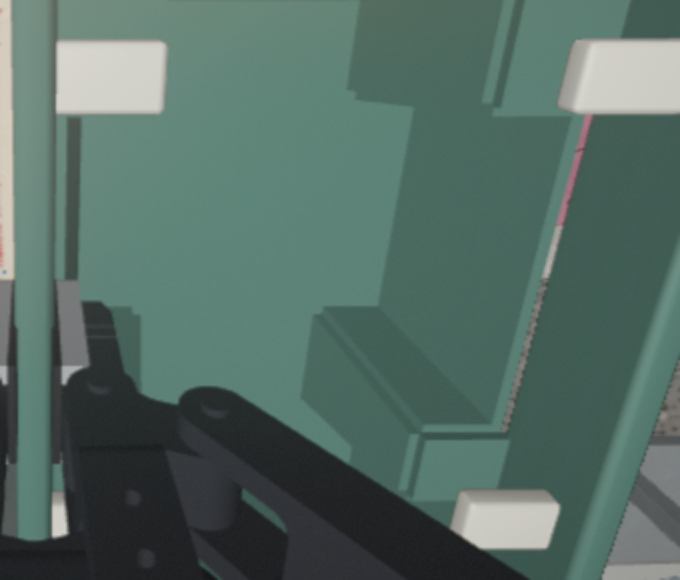

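>>> carry_out([
  [[0,-0.003,0],[-0.003,0.012,-0.03],1],
  [[0,-0.007,0],[0,0,-0.07],1],
  [[0.001,-0.007,0],[0,0,-0.1],1],
  [[0.002,-0.0065,0],[0,0,-0.1],1],
  [[0.003,-0.0065,0],[0,0,-0.1],1],
  [[0.0035,-0.006,0],[0,0,-0.1],1],
  [[0.004,-0.0055,0],[0,0,-0.1],1],
  [[0.0045,-0.005,0],[0,0,-0.1],1],
  [[0.005,-0.0045,0],[0,0,-0.1],1],
  [[0.0055,-0.004,0],[0,0,-0.1],1],
  [[0.006,-0.0035,0],[0,0,-0.1],1],
  [[0.0065,-0.003,0],[0,0,-0.1],1],
])

```text
time: 7.1
tool_pos: [481.6, -32.6, 194.6]
tcp_rot: [-179.1, 0.1, 66.0]
ft_force: [0.5, -0.2, -2.5]
finger_gap: 6.8
```

Run:
```python
from h import *
from bench import r
plan(r.sense(),[482,91,212],175.2,19)
```

```text
[[0.0059, -0.0026, -0.0009], [-0.0006, -0.0007, -0.1003]]
[[0.0062, -0.002, -0.0009], [-0.0006, -0.0007, -0.1003]]
[[0.0064, -0.0014, -0.0009], [-0.0006, -0.0007, -0.1003]]
[[0.0065, -0.0008, -0.0009], [-0.0006, -0.0007, -0.1003]]
[[0.0065, -0.0001, -0.0009], [-0.0006, -0.0007, -0.1003]]
[[0.0065, 0.0006, -0.0009], [-0.0006, -0.0007, -0.1003]]
[[0.0064, 0.0012, -0.0009], [-0.0006, -0.0007, -0.1003]]
[[0.0062, 0.0018, -0.0009], [-0.0006, -0.0007, -0.1003]]
[[0.006, 0.0024, -0.0009], [-0.0006, -0.0007, -0.1003]]
[[0.0057, 0.003, -0.0009], [-0.0006, -0.0007, -0.1003]]
[[0.0054, 0.0036, -0.0009], [-0.0006, -0.0007, -0.1003]]
[[0.005, 0.0041, -0.0009], [-0.0006, -0.0007, -0.1003]]
[[0.0046, 0.0046, -0.0009], [-0.0006, -0.0007, -0.1003]]
[[0.0041, 0.005, -0.0009], [-0.0006, -0.0007, -0.1003]]
[[0.0036, 0.0054, -0.0009], [-0.0006, -0.0007, -0.1003]]
[[0.003, 0.0058, -0.0009], [-0.0006, -0.0007, -0.1003]]
[[0.0024, 0.006, -0.0009], [-0.0006, -0.0007, -0.1003]]
[[0.0018, 0.0062, -0.0009], [-0.0006, -0.0007, -0.1003]]
[[0.0012, 0.0064, -0.0009], [-0.0006, -0.0007, -0.1003]]
```

>>> carry_out([
  [[0.006,-0.0025,-0.003],[-0.003,-0.003,-0.1],1],
  [[0.006,-0.002,-0.003],[-0.002,-0.002,-0.1],1],
  [[0.0065,-0.0015,-0.003],[-0.001,0,-0.1],1],
  [[0.0065,-0.001,-0.003],[-0.001,0,-0.1],1],
  [[0.0065,0,-0.003],[-0.001,0,-0.1],1],
  [[0.0065,0.0005,-0.003],[-0.001,0,-0.1],1],
  [[0.0065,0.001,-0.003],[-0.001,0,-0.1],1],
  [[0.006,0.002,-0.003],[-0.001,0,-0.1],1],
  [[0.006,0.0025,-0.003],[-0.001,0,-0.1],1],
  [[0.0055,0.003,-0.003],[-0.001,0,-0.1],1],
  [[0.005,0.0035,-0.003],[0,0,-0.1],1],
])

```text
time: 8.2
tool_pos: [475.2, 44.8, 216.1]
tcp_rot: [-179.2, -0.8, 132.9]
ft_force: [1.2, -0.8, -3.2]
finger_gap: 6.7
```

>>> carry_out([
  [[0.0045,0.0045,0],[0,0,-0.1],1],
  [[0.004,0.005,0],[0,0,-0.1],1],
  [[0.0035,0.0055,0],[0,0,-0.1],1],
  [[0.003,0.006,0],[0,0,-0.1],1],
  [[0.002,0.006,0],[0,0,-0.1],1],
  [[0.001,0.006,0],[0,0,-0.08],1],
  [[0,0.004,0],[0,0,-0.05],1],
  [[0,0,0],[0,0,0],1],
  [[0,0,0],[0,0,0],1],
])

```text
time: 9.1
tool_pos: [475.2, 91.2, 207.5]
tcp_rot: [-179.8, -1.7, 171.6]
ft_force: [0.4, -0.4, -2.2]
finger_gap: 6.8
```

Run:
```python
from h import *
from bench import r
s=r.sense();print(s["tool_pos"],s["tcp_rot"])
plan(s,[519.3,90.9,212],175.2,4)
```

```text
[475.17573502  91.2405744  207.5282484 ] [-179.76865603   -1.66065869  171.59598242]
[[-0.0109, 0.0015, -0.0014], [-0.0008, -0.0073, -0.0157]]
[[-0.0109, 0.0014, -0.0014], [-0.0008, -0.0073, -0.0157]]
[[-0.011, 0.0012, -0.0013], [-0.0008, -0.0073, -0.0157]]
[[-0.011, 0.001, -0.0012], [-0.0008, -0.0073, -0.0157]]
```

>>> carry_out([
  [[-0.011,0.0015,-0.001],[-0.001,-0.007,-0.016],1],
  [[-0.011,0.0015,-0.001],[-0.001,-0.007,-0.016],1],
  [[-0.011,0.001,-0.001],[-0.001,-0.007,-0.016],1],
  [[-0.011,0.001,-0.001],[-0.001,-0.007,-0.016],1],
  [[0,0,0],[0,0,0],1],
  [[0,0,0],[0,0,0],1],
])

```text
time: 9.7
tool_pos: [524.3, 89.9, 210.3]
tcp_rot: [180.0, 0.1, 175.4]
ft_force: [-0.3, 0.1, -2.4]
finger_gap: 7.1
```

Run:
```python
from h import *
from bench import r
s=r.sense();print(s["tool_pos"],s["tcp_rot"])
plan(s,[519.8,91,210],175.2,1)
for n,k in (("top",1),("side",1),("wrist",1)): cv2.imwrite(f"pics/{n}5.png",r.snapshot(n)["image"])
```

```text
[524.32599412  89.85601787 210.30316283] [1.79953803e+02 9.21383494e-02 1.75413920e+02]
[[0.0046, 0.0008, 0.0003], [0.0008, 0.0016, 0.0037]]
```

View pics/top5.png

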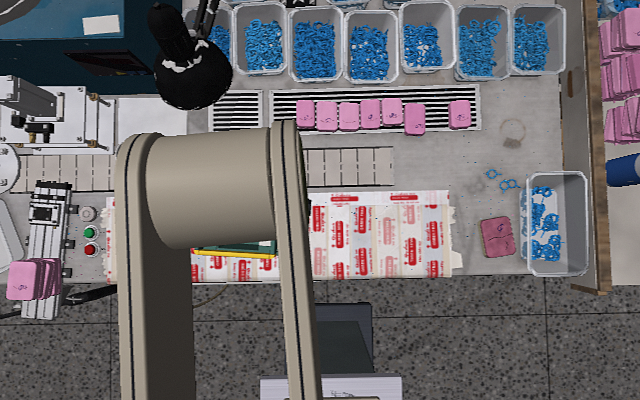

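View pics/side5.png

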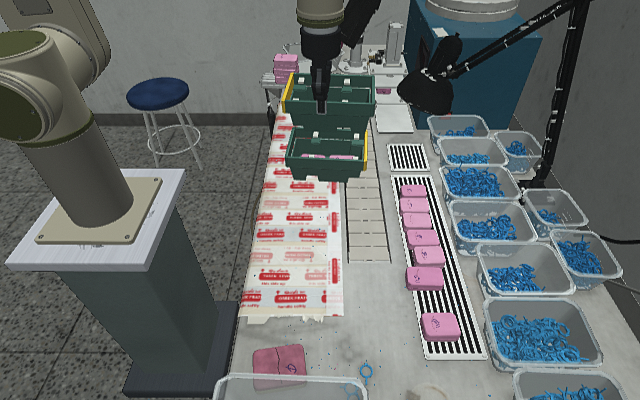

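View pics/wrist5.png

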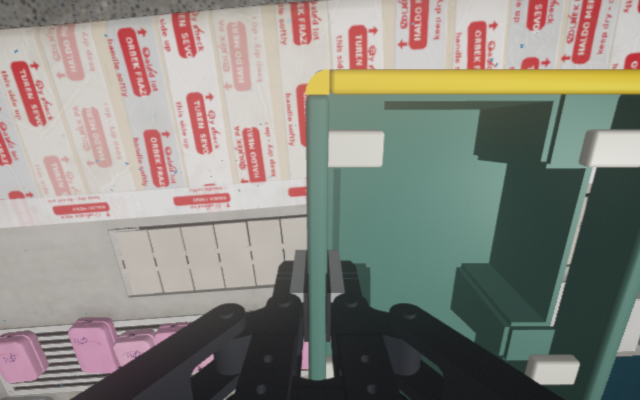

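Run:
```python
from h import *
from bench import r
s=r.sense();c=cam(r.snapshot("side"));im=cv2.imread("pics/side5.png")
t=s["tool_pos"];yaw=s["tcp_rot"][2]+.1
o=place([t[0],t[1],yaw],[[-12.1,-63.6,0]])[0];p=[o[0],o[1],yaw,t[2]-59];print(np.round(p,1))
big=cv2.resize(im[65:185,275:385],None,fx=5,fy=5,interpolation=cv2.INTER_CUBIC)
cv2.imwrite("pics/s5a.png",big)
for P,col in((LUG,(0,0,255)),(RIM,(255,0,255)),(np.array([[84,52,0],[84,-52,0],[-84,52,0],[-84,-52,0.]]),(255,255,0))):
    for q in (p,[537.3,153.4,-4.65,0]):
        for u in proj(c,place(q,P)):
            cv2.drawMarker(big,tuple(int(v) for v in ((u-[275,65])*5+2)),col,cv2.MARKER_CROSS,12,1)
cv2.imwrite("pics/s5.png",big)
```

```text
[540.9 152.4 175.5 151.3]
```

View pics/s5.png

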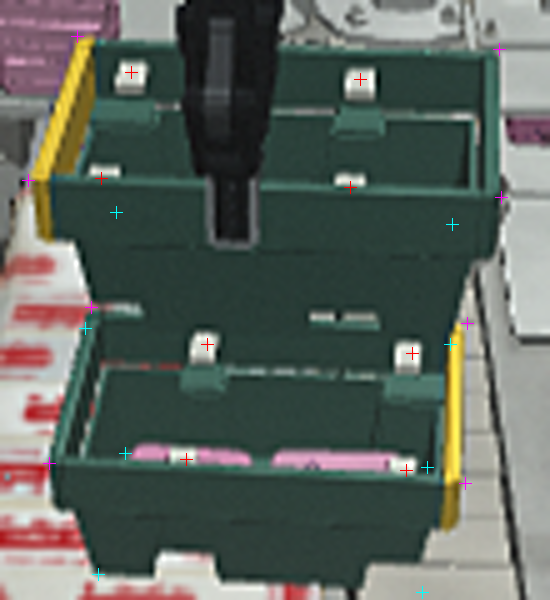

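View pics/s5a.png

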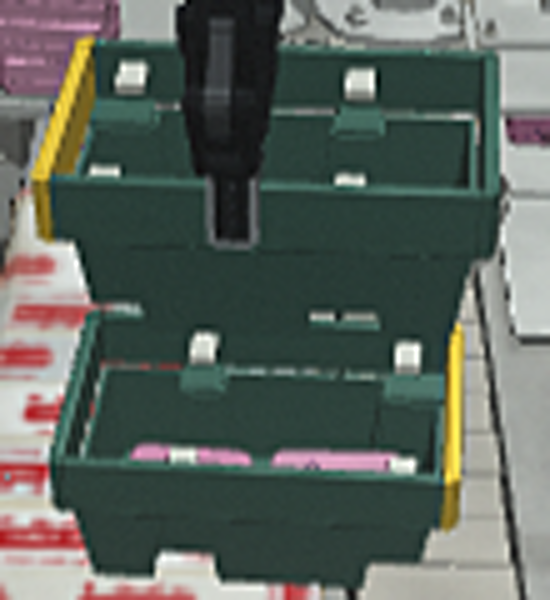

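The wrist view is the same as right after the lift, so nothing slipped. In the side view the held crate's lugs match the kinematics within about 1 mm. It needs to move −4.8 mm in x and +1.5 mm in y.

>>> carry_out([
  [[0.005,0.001,0.01],[0,0.0015,0],1],
  [[0,0,0.015],[0,0,0],1],
  [[0,0,0.015],[0,0,0],1],
  [[0,0,0],[0,0,0],1],
  [[0,0,0],[0,0,0],1],
])

```text
time: 10.4
tool_pos: [516.6, 91.7, 165.3]
tcp_rot: [180.0, -0.1, 175.4]
ft_force: [-0.1, 0.0, -2.1]
finger_gap: 6.9
```

Run:
```python
from h import *
from bench import r
plan(r.sense(),[519.5,91.3,150],175.2,1)
```

```text
[[-0.0029, -0.0002, 0.0153], [0.0005, -0.0023, 0.0042]]
```

>>> carry_out([
  [[-0.003,0,0.007],[0,-0.002,0.003],1],
  [[0,0,0.006],[0,0,0],1],
  [[0,0,0],[0,0,0],1],
  [[0,0,0],[0,0,0],1],
])

```text
time: 10.8
tool_pos: [520.3, 91.4, 151.4]
tcp_rot: [180.0, 0.0, 175.2]
ft_force: [-0.8, -1.1, -2.0]
finger_gap: 6.8
```

Run:
```python
from h import *
from bench import r
s=r.sense();print(s["tool_pos"],s["tcp_rot"]);im=r.snapshot("side")["image"]
plan(s,[519.5,91.3,140],175.2,1)
c=cam(r.snapshot("side"))
t=s["tool_pos"];yaw=s["tcp_rot"][2]+.1
o=place([t[0],t[1],yaw],[[-12.1,-63.6,0]])[0];p=[o[0],o[1],yaw,t[2]-59];print(np.round(p,1))
big=cv2.resize(im[75:185,275:385],None,fx=5,fy=5,interpolation=cv2.INTER_CUBIC);cv2.imwrite("pics/s6.png",big)
cv2.imwrite("pics/w6.png",r.snapshot("wrist")["image"])
for q in(p,[537.3,153.4,-4.65,0]): print(((proj(c,place(q,np.r_[LUG,RIM]))-[275,75])*5+2).round().tolist())
```

```text
[520.2751719   91.37384935 151.43119612] [1.79970960e+02 1.86571342e-02 1.75247507e+02]
[[0.0008, -0.0001, 0.0114], [0.0005, 0.0003, 0.0008]]
[537.5 153.8 175.3  92.4]
[[102.0, 243.0], [131.0, 133.0], [338.0, 253.0], [349.0, 142.0], [33.0, 248.0], [80.0, 98.0], [482.0, 267.0], [482.0, 113.0]]
[[413.0, 304.0], [407.0, 420.0], [207.0, 295.0], [186.0, 409.0], [468.0, 273.0], [466.0, 433.0], [92.0, 257.0], [50.0, 413.0]]
```

View pics/s6.png

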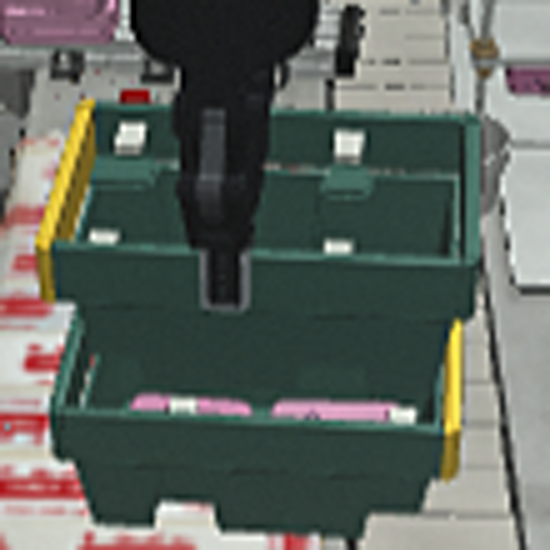

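View pics/w6.png

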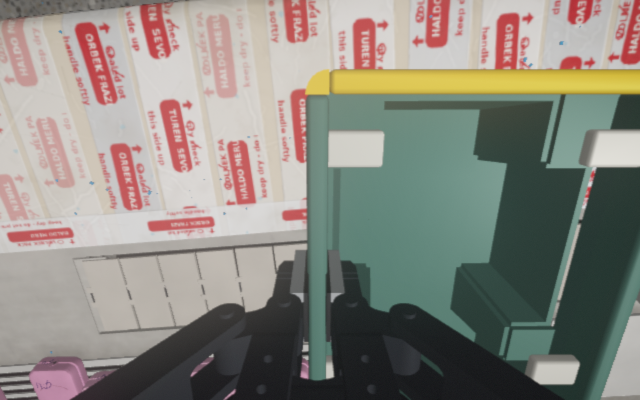

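>>> carry_out([
  [[0.0013,0,0.003],[0,0,0],1],
  [[0,0,0.003],[0,0,0],1],
  [[0,0,0],[0,0,0],1],
  [[0,0,0],[0,0,0],1],
])

```text
time: 11.35
tool_pos: [519.3, 91.6, 145.9]
tcp_rot: [180.0, 0.1, 175.3]
ft_force: [0.3, -0.2, -2.3]
finger_gap: 6.9
```

>>> carry_out([
  [[0.0003,0,0.003],[0,0.001,0],1],
  [[0,0,0.002],[0,0,0],1],
  [[0,0,0.002],[0,0,0],1],
  [[0,0,0],[0,0,0],1],
  [[0,0,0],[0,0,0],1],
])

```text
time: 11.85
tool_pos: [518.9, 91.6, 138.2]
tcp_rot: [180.0, 0.0, 175.3]
ft_force: [0.3, 0.2, -3.0]
finger_gap: 7.3
```

>>> carry_out([
  [[0,0,0.001],[0,0,0],1],
  [[0,0,0.001],[0,0,0],1],
  [[0,0,0],[0,0,0],1],
  [[0,0,0],[0,0,0],1],
])

```text
time: 12.25
tool_pos: [519.1, 91.7, 136.1]
tcp_rot: [180.0, 0.1, 175.3]
ft_force: [-0.2, 0.5, -2.5]
finger_gap: 7.1
```

Run:
```python
from h import *
from bench import r
s=r.sense();print(s["tool_pos"],s["ft_force"],s["wrist_torque"]);im=r.snapshot("side")["image"]
cv2.imwrite("pics/s7.png",cv2.resize(im[75:185,275:385],None,fx=5,fy=5,interpolation=cv2.INTER_CUBIC))
```

```text
[519.05365153  91.65535416 136.1497728 ] [-0.16882666  0.4983673  -2.48159247] [-0.13995941  0.06103482 -0.01725253]
```

View pics/s7.png

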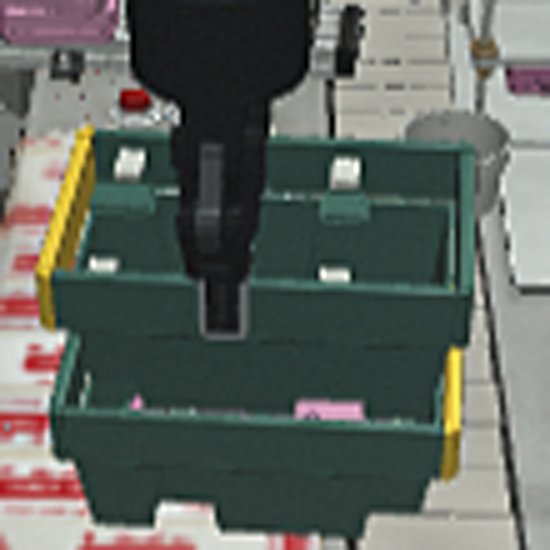

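>>> carry_out([
  [[0,0,0.001],[0,0,0],1],
  [[0,0,0.0005],[0,0,0],1],
  [[0,0,0],[0,0,0],1],
])

```text
time: 12.6
tool_pos: [519.4, 91.6, 135.0]
tcp_rot: [179.9, 0.1, 175.2]
ft_force: [-0.5, 0.9, -1.3]
finger_gap: 7.0
```

>>> carry_out([
  [[0,0,0.0005],[0,0,0],1],
  [[0,0,0],[0,0,0],1],
  [[0,0,0],[0,0,0],1],
])

```text
time: 12.9
tool_pos: [519.5, 91.7, 135.0]
tcp_rot: [179.9, 0.1, 175.3]
ft_force: [-0.1, -1.3, -0.4]
finger_gap: 6.8
```

>>> carry_out([
  [[0,0,0.0007],[0,0,0],1],
  [[0,0,0],[0,0,0],1],
  [[0,0,0],[0,0,0],1],
])

```text
time: 13.2
tool_pos: [519.6, 91.6, 135.0]
tcp_rot: [179.9, 0.1, 175.3]
ft_force: [-1.7, 0.1, -1.7]
finger_gap: 7.0
```

Run:
```python
from h import *
from bench import r
s=r.sense();print(s["tool_pos"],s["ft_force"],s["wrist_torque"]);im=r.snapshot("side")["image"]
cv2.imwrite("pics/s8.png",cv2.resize(im[75:185,275:385],None,fx=5,fy=5,interpolation=cv2.INTER_CUBIC))
cv2.imwrite("pics/w8.png",r.snapshot("wrist")["image"])
c=cam(r.snapshot("side"))
for q in([536.3,153.4,175.35,76],[536.1,153.4,-4.65,0]): print(((proj(c,place(q,np.r_[LUG,RIM]))-[275,75])*5+2).round().tolist())
```

```text
[519.64117243  91.63154613 134.97277589] [-1.65732187  0.14175506 -1.74083158] [-0.12078279  0.21046863  0.07331844]
[[102.0, 274.0], [130.0, 163.0], [335.0, 284.0], [346.0, 172.0], [34.0, 279.0], [80.0, 128.0], [476.0, 299.0], [477.0, 143.0]]
[[410.0, 304.0], [405.0, 420.0], [205.0, 295.0], [184.0, 409.0], [465.0, 273.0], [463.0, 433.0], [89.0, 257.0], [47.0, 413.0]]
```

View pics/s8.png

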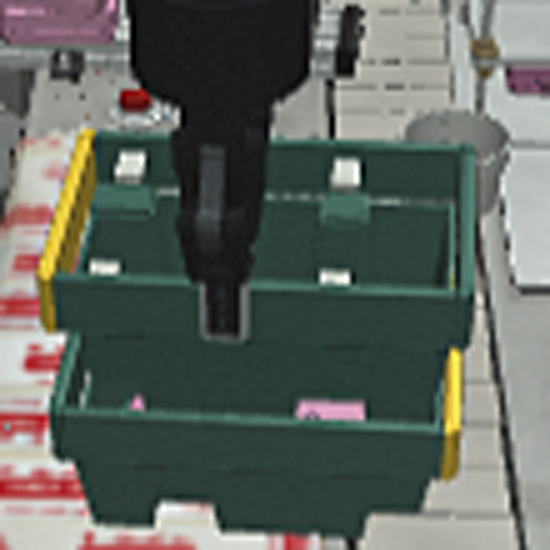

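View pics/w8.png

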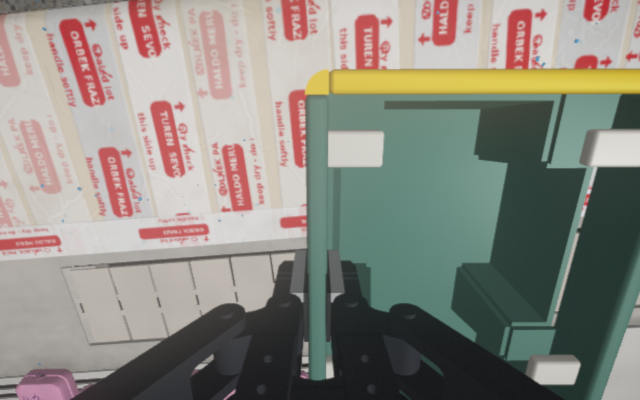

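>>> carry_out([
  [[0,0,0.0015],[0,0,0],1],
  [[0,0,0.001],[0,0,0],1],
  [[0,0,0],[0,0,0],1],
])

```text
time: 13.65
tool_pos: [520.0, 91.6, 135.1]
tcp_rot: [179.9, 0.2, 175.3]
ft_force: [-0.2, -0.1, -1.7]
finger_gap: 6.9
```

Run:
```python
from bench import r
s=r.sense();print(s["tool_pos"],s["tcp_rot"],s["ft_force"],s["wrist_torque"])
```

```text
[519.991599    91.61430764 135.11620273] [179.93834676   0.18750625 175.26383647] [-0.19611197 -0.13617859 -1.74517414] [-0.00490012  0.1079816   0.01093488]
```

>>> carry_out([
  [[0.0005,0,0.0005],[0,0.004,0],1],
  [[0,0,0.001],[0,0.001,0],1],
  [[0,0,0.001],[0,0,0],1],
])

```text
time: 13.95
tool_pos: [520.5, 91.5, 135.0]
tcp_rot: [179.9, 0.0, 175.3]
ft_force: [-6.9, -1.6, 10.9]
finger_gap: 6.8
```

Run:
```python
from bench import r
s=r.sense();print(s["tool_pos"],s["tcp_rot"],s["ft_force"],s["wrist_torque"])
```

```text
[520.51688447  91.53757346 135.00298971] [1.79936139e+02 1.76642872e-02 1.75251098e+02] [-6.91961122 -1.64687888 10.89755152] [-0.14049996  1.25446867  0.06599232]
```

The crate bears on the lugs: 11 N up, level within 0.1°, underside about 76 mm. Relaxing, then releasing.

>>> carry_out([
  [[0.0005,0,0],[0,0,0],1],
  [[0,0,0],[0,0,0],1],
  [[0,0,0],[0,0,0],0.85],
  [[0,0,0],[0,0,0],0.75],
  [[0,0,0],[0,0,0],0.6],
  [[0,0,0],[0,0,0],0.5],
  [[0,0,0],[0,0,0],0.5],
  [[0,0,0],[0,0,0],0.5],
], newtons=20)

```text
time: 14.75
tool_pos: [520.4, 91.8, 134.4]
tcp_rot: [179.9, 0.0, 175.2]
ft_force: [0.4, -0.1, 0.3]
finger_gap: 42.8
```

Run:
```python
from h import *
from bench import r
s=r.sense();print(s["tool_pos"],s["ft_force"],s["finger_gap"])
cv2.imwrite("pics/w9.png",r.snapshot("wrist")["image"])
cv2.imwrite("pics/s9.png",cv2.resize(r.snapshot("side")["image"][75:185,275:385],None,fx=5,fy=5,interpolation=cv2.INTER_CUBIC))
```

```text
[520.40171361  91.79479129 134.42548974] [ 0.35416988 -0.09243014  0.27450583] 42.75811818526415
```

View pics/w9.png

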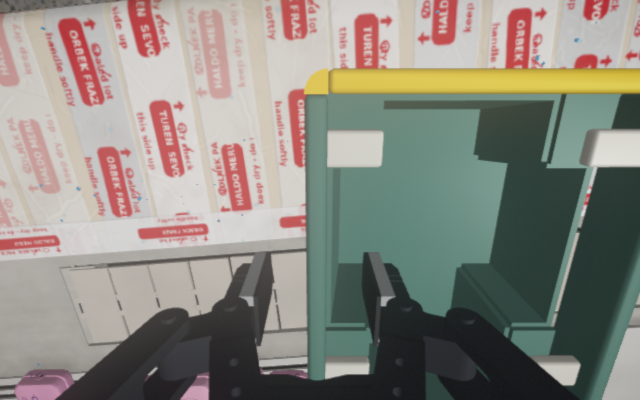

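View pics/s9.png

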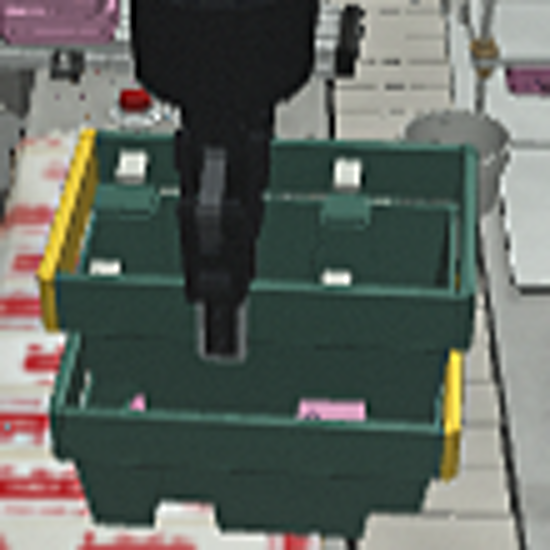

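The fingers stand clear on both sides of the wall and the crate sits still. I'll raise the gripper straight up and move away so that the top camera sees the stack.

>>> carry_out([
  [[0,0,-0.01],[0,0,0],0.5],
  [[0,0,-0.02],[0,0,0],0.5],
  [[0,0,-0.03],[0,0,0],0.5],
  [[0,0,-0.04],[0,0,0],0.5],
  [[0,0,-0.04],[0,0,0],0.5],
  [[0,-0.03,-0.02],[0,0,0],0.5],
  [[0,-0.045,0],[0,0,0],0.5],
  [[0,-0.045,0],[0,0,0],0.5],
  [[0,-0.045,0],[0,0,0],0.5],
  [[0,-0.045,0],[0,0,0],0.5],
  [[0,-0.045,0],[0,0,0],0.5],
  [[0,-0.045,0],[0,0,0],0.5],
])

```text
time: 16.05
tool_pos: [495.8, -212.6, 312.2]
tcp_rot: [-180.0, 0.6, 175.9]
ft_force: [0.4, -1.4, -0.8]
finger_gap: 42.8
```

>>> carry_out([
  [[0,-0.03,0],[0,0,0],0.5],
  [[0,0,0],[0,0,0],0.5],
])

```text
time: 16.25
tool_pos: [491.9, -249.1, 313.7]
tcp_rot: [-179.9, 0.7, 175.5]
ft_force: [-1.0, -0.1, -0.6]
finger_gap: 42.9
```

Run:
```python
from h import *
from bench import r
t=r.snapshot("top");s=r.snapshot("side")
cv2.imwrite("pics/t10.png",cv2.resize(t["image"][140:275,195:315],None,fx=4.4,fy=4.4,interpolation=cv2.INTER_CUBIC))
cv2.imwrite("pics/s10.png",cv2.resize(s["image"][75:185,275:385],None,fx=5,fy=5,interpolation=cv2.INTER_CUBIC))
```

```text
(no output)
```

View pics/t10.png

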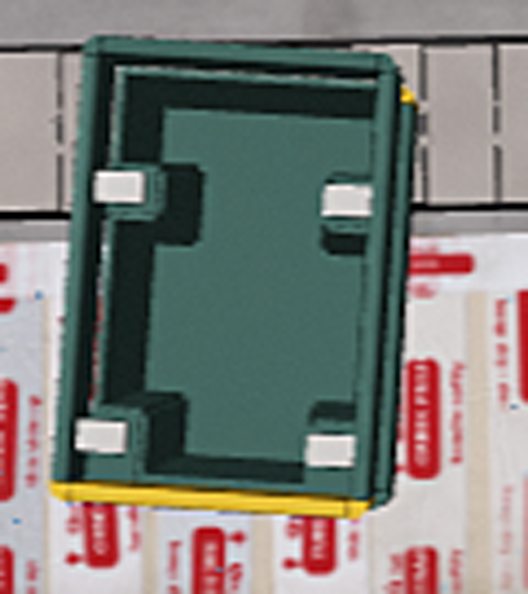

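View pics/s10.png

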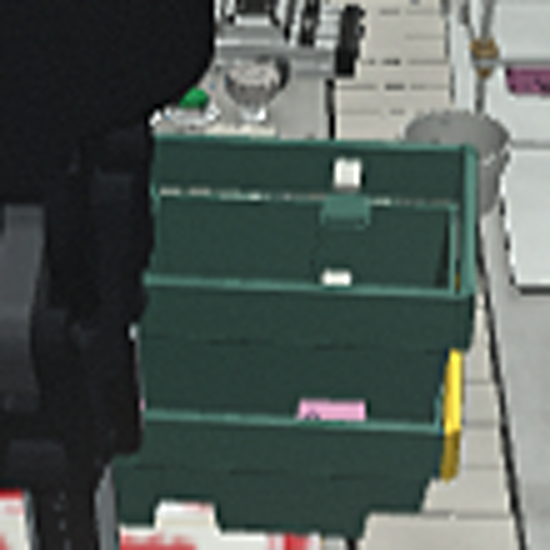

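Run:
```python
from h import *
from bench import r
c=cam(r.snapshot("top"))
uv=crop([(330,451),(101,437),(347,200),(119,187)],195,140,4.4)
print(fit(c,LUG,uv,[537,153,175,76]))
f=lambda p:(proj(c,place([p[0],p[1],p[2],76],LUG))-uv).ravel()
q=least_squares(f,[537,153,175]);print(q.x,q.fun.round(2))
```

```text
(array([538.68390599, 154.1655494 , 175.42423117,  75.00342434]), array([[ 0.10821957, -0.05764331],
       [-0.05733123, -0.04190951],
       [ 0.0007575 ,  0.11522461],
       [-0.05210067, -0.015072  ]]))
[538.64664905 153.96702183 175.42429088] [ 0.14 -0.02 -0.1  -0.01  0.04  0.08 -0.08 -0.06]
```

The upper crate measures (538.6, 154.0), yaw 175.4°, height 75–76 mm. That is 1.5 and 0.4 mm from the loaded crate's centre and well inside the 8 mm play. Handing in.

Run:
```python
from bench import r
s=r.sense();print(s["time"],s["qd"].round(2),s["ft_force"].round(1))
print(r.hand_in())
```

```text
16.4 [ 1.59 -0.37  0.65  0.16 -0.13  0.06] [0.2 0.4 0. ]
the job is handed in; nothing more can be done
None
```

The empty crate is turned half round and set down on the loaded crate's lugs, with its yellow end over the plain end. I let go and moved the gripper clear before handing in at 16.4 s.

- **Placement:** In the last top view the upper crate is 1.5 mm in x and 0.4 mm in y off the loaded crate's measured centre. It is a half turn round to within about 0.1°, inside the 8 mm play.
- **Height:** The upper underside measures 75–76 mm (76 expected). The tool was level to about 0.1° at release, and the side view shows the crate sitting flat.
- **Force:** The last force reading with the crate still gripped on the lugs was 11 N upwards, with about 7 N sideways. I relaxed that before letting go.
- **Loaded crate:** It and its visible mould look unchanged in the side views before and after. This was by eye; I did not fit its position again.
- **Moulds:** They are hidden from above now, so I rely on the underside height to say they were not touched. It is about 44 mm above the taller one.
- **Disagreement:** The side and top cameras differed by about 1.3 mm in x on where the crates stood. I positioned the held crate by its offset from the loaded one in the side view.
- **At hand-in:** The arm was clear of everything but still settling at up to 1.6 °/s.

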